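# Tip a medicine carton into the document camera's frame and photograph its label

## Robot

A 6-joint arm with a two-finger parallel gripper is mounted at the origin on the work surface. World frame = base frame: x ahead of the robot, y to its left, z up, the work surface at z = 0. Lengths are in m, angles in rad, forces in N, time in s.
With the tool pointing down it reaches from about 0.25 to 0.775 m from the base axis. Payload 4 kg.
Tool frame: the origin (TCP) lies midway between the tips of the shut fingers; the grasp point (between the pads) lies grip_point_offset behind it (grip_point_offset is the distance from the TCP to the grasp point, in m); z points along the fingers, y is the line along which they close (so a half turn about z gives the same grasp; the last joint's range is limited). The gripper opens to 94 mm and grips with 3 to 60 N. Pads are 16 mm wide; open, the fingers measure 119 mm over their backs; the gripper's body (75 mm by 177 mm) begins 78 mm behind the grasp point.
Start: joints at [-1.26, 0.087, 1.371, -0, 1.684, -0.103], TCP at [0.221, -0.504, 0.206] pointing down, gripper open.
Joint ranges: [-3.1, 3.1], [-0.76, 2.03], [0.27, 2.55], [-1.08, 4.22], [0.17, 2.65], [-2.57, 2.57]. Speed limits (rad/s): [2.79, 2.79, 3.14, 3.14, 3.14, 3.14].

## Interface

Orientations are given as [roll, pitch, yaw] about the fixed x, y, z axes, in that order (R = Rz(yaw) Ry(pitch) Rx(roll)).
In Python, from bench import * gives the robot as it stands. The module is installed in compiled form; this text tells all that it offers.
- The arm moves only by the tool apply_moves, never from a script. Its argument "commands" is a list of rows, each a list of 7 numbers: the turn, a rotation vector about the world's x, y, z in rad, then the shift along the world's x, y, z in m, then the opening in per cent of the stroke, from 0 (shut) to 100 (fully open). In form: [[ax, ay, az, x, y, z, jaw], ...]. A call has exactly 5 rows; each row is the pose to reach, as a shift and turn from the pose commanded when the call began; what a row does not reach only later rows make up. A row lasts 1/10 s, in which the tool goes at most 50 mm and 8.59 degrees, less where a joint would pass 70% of its speed; a pose out of reach is approached as far as the arm can. A call with a gripper value outside its range is refused whole. The fingers move at their own pace and stop on an object; the grip force is fixed at half the most. Time passes only in rows, so rows that repeat a pose let the fingers close, or fill a call up. It gives the time, the measured TCP pose, the force, the opening and the grip force at its end, in the units of the state.
- get_obs(): the state, without advancing time (a new reading comes with each control period).
- snapshot(name): name is "scene" or "top"; returns a dict with "pixels" (384x512x3 uint8, red, green, blue), "vertical_fov" (degrees; the focal length in pixels is half the picture's height over the tangent of half this angle, whatever the lens; pixels are square), "cx", "cy" (the principal point, pixels), "k1" (the pictures are not rectified: a ray, as slopes to the right and down, at radius r is drawn at 1 + k1 r^2 times it, then the intrinsics apply), "rvec" (rotation vector, rad) and "tvec" (3), from world to camera coordinates, as OpenCV has them. Camera axes: x right, y down, z forward; pixel columns grow to the right and rows downward; lengths in m; the calibration is good to about 2 mm. A picture is of the moment at which its call begins. There is no depth.
- close_job(): hands the job in; it is judged then, once.
Trained networks look in the newest picture that a camera, given by its name, has taken for a name from the list of things; names that differ only in an ending like _2 or _b are one class to them, and where a whole thing is asked for, a point or a joint stands for the part that bears it (a point fixed in the world has none). Each returns a list of dicts, best first, with "score" (0 to 1); they miss things now and then, are a little off and sometimes report something else, mostly with a low value. They report only what shows in the picture. A call takes as long as a camera call. They do not tell look-alikes from the thing itself.
- masks_of(camera, query): "mask" (384x512 bool, what is visible of it) and "extent" ([left, top, right, bottom] in pixels, round what is visible of it).
- place_of(camera, query): "pixel" ([column, row] in pixels: a listed point, or the origin of a listed thing).
The state is a dict: "time": time; "joint_positions": joint angles; "qvel": joint speeds; "joint_torque": joint torques, N m; "tool_pos": TCP position; "ee_rot": TCP orientation; "wrist_force": force on the tool from outside, world axes, zero at the start; "wrist_torque": the same for the moment, N m; "width": finger opening in m; "finger_force": force on a finger pad.
Only numpy, scipy, OpenCV 4.12 (cv2) and the standard library are available. Lean on these libraries where they do the work, as an engineer would, in place of code of your own. Each camera call takes 0.05 s, during which the arm holds its last target. There are 200 camera calls.

## Task

Tip the standing green-banded medicine carton over by pushing it near its top with the fingertips, so that it falls away from its label side and lies flat, label up, wholly inside the half of the white printed frame that it stands at; then press the document camera's red shutter button right down to photograph the label, and let it spring back. Only push and press: do not take the carton between the fingers or lift it, and leave the orange-banded carton standing and everything else where it is.

Things in the scene. Friction and masses are not known exactly. Their poses are not given: they have to be found in the camera images.
- green_carton: White medicine carton with a green band and top, 50 mm thick (x), 85 wide (y), 140 tall (z), 0.15 to 0.31 kg, upright on the mat. Origin: centre of its underside. The -x face has the cream label and faces the robot; it tips over the foot edge of its +x face. That edge starts about 5 to 30 mm inside the frame's near line: tipped where it stands, it lands inside. Friction 0.5 to 0.7: a low push slides it.
- green_carton_foot_left (a point): Corner of the green carton's +x face (which ends up underneath) at its foot, on its +y side.
- green_carton_foot_right (a point): The same, on its -y side.
- green_carton_top_left (a point): Corner of the green carton's +x face at its top, on its +y side, 140 mm above the foot.
- green_carton_top_right (a point): The same, on its -y side.
- orange_carton: Carton of the same size and axes with an orange band, standing at the other half of the frame, about 45 mm beside the green one (which is left and which right changes). Stays standing. Origin: centre of its underside.
- desk_mat: Fixed blue mat, 320 mm (x, away from the robot) x 340 (y) x 3 thick, turned up to 0.25 rad. Origin: centre of its underside, on the desk. White printed frame: near line at x = -71 mm, far line at x = +111, side lines at y = -128.5 and +128.5, centre line at y = 0 parting it into two halves 182 mm deep and 128.5 wide; lines 4 mm wide.
- doc_camera: Fixed camera left of the mat: white base 160 (x) x 110 (y) x 30 mm high, origin at the centre of its underside. Black gooseneck, 18 mm thick, from the base's rear (x = 55 mm) up to 380 mm and over to the right, to a white head at about x = 118, y = -150, 320 to 390 mm above the desk, over the far part of the frame: keep clear.
- shutter (a joint): Travel of the red shutter button: 0 up, 0.006 m fully down (it takes about 4 N and springs back). It counts as pressed beyond 0.0045 m.
- shutter_top (a point): Centre of the top face of the red round shutter button (26 mm across, in a black collar), on the base's top, 45 mm nearer (-x) than the base's origin; 52 mm above the desk. Pressed straight down.
- glass_bottle: Loose glass bottle with steel lid, 66 mm across, 176 mm tall with its loop, right of the mat. Origin: centre of its underside.
- stamp: Loose black and grey self-inking stamp, 40 x 62 x 72 mm tall, left of the document camera. Origin: centre of its underside.
- glue_stick: Loose yellow glue stick with white cap lying along its y, 96 mm long, 29 mm thick, on the mat between the frame's far line and the mat's far edge. Origin: under its middle.
- pen_cup: Loose black pen cup, 76 mm across, 95 mm tall (pens to 153 mm), right of the mat near its far end. Origin: centre of its underside.
- tissue_pack: Loose blue tissue pack, 105 x 60 x 45 mm, left of the document camera. Origin: centre of its underside.
There are look-alikes about, which are no part of the job. What is shaped like the green_carton but turquoise or yellow is not meant.

How it is judged:
On the way, in this order (a step that is already met when the one before it is completed fails the run):
1. the green carton lies at rest, label up, inside its half of the frame (((y of orange_carton in the frame of desk_mat below 0 m and x of green_carton_foot_left in the frame of desk_mat between -0.074 and 0.114 m and y of green_carton_foot_left in the frame of desk_mat between -0.003 and 0.1315 m and x of green_carton_foot_right in the frame of desk_mat between -0.074 and 0.114 m and y of green_carton_foot_right in the frame of desk_mat between -0.003 and 0.1315 m and x of green_carton_top_left in the frame of desk_mat between -0.074 and 0.114 m and y of green_carton_top_left in the frame of desk_mat between -0.003 and 0.1315 m and x of green_carton_top_right in the frame of desk_mat between -0.074 and 0.114 m and y of green_carton_top_right in the frame of desk_mat between -0.003 and 0.1315 m) or (y of orange_carton in the frame of desk_mat above 0 m and x of green_carton_foot_left in the frame of desk_mat between -0.074 and 0.114 m and y of green_carton_foot_left in the frame of desk_mat between -0.1315 and 0.003 m and x of green_carton_foot_right in the frame of desk_mat between -0.074 and 0.114 m and y of green_carton_foot_right in the frame of desk_mat between -0.1315 and 0.003 m and x of green_carton_top_left in the frame of desk_mat between -0.074 and 0.114 m and y of green_carton_top_left in the frame of desk_mat between -0.1315 and 0.003 m and x of green_carton_top_right in the frame of desk_mat between -0.074 and 0.114 m and y of green_carton_top_right in the frame of desk_mat between -0.1315 and 0.003 m)) and angle between green_carton's own x axis and vertical above 3.05 rad and linear speed of green_carton below 0.02 m/s and angular speed of green_carton below 0.2 rad/s), for 0.2 s.
2. the shutter button is pressed right down (value of joint shutter above 0.0045 m), for 0.02 s.
At the end, for the whole second after the job is handed in: Green carton at rest, label up within 5 degrees, its four lower corners inside its half of the frame (at most 3 mm past the middle of a line); shutter pressed beyond 4.5 mm after that and back up under 1.5 mm; orange carton upright within 12 mm of its start (all of step 1 and value of joint shutter below 0.0015 m and angle between orange_carton's own z axis and vertical below 0.1 rad and distance of orange_carton from where it was at the start of the episode below 0.012 m); the robot touches nothing.
It fails at once if the green carton is lifted, or tipped over another edge (a corner of its foot edge rises 20 mm or more) (height (world z) of any of green_carton_foot_left, green_carton_foot_right above 0.023 m).
It fails at once if the green carton is taken between the fingers (x of the grasp point in the frame of green_carton between -0.022 and 0.022 m and y of the grasp point in the frame of green_carton between -0.039 and 0.039 m and z of the grasp point in the frame of green_carton between 0 and 0.14 m).
It fails at once if the shutter is pressed while the green carton is not lying down (value of joint shutter above 0.003 m and angle between green_carton's own x axis and vertical below 3 rad).
It fails at once if the orange carton is knocked or moved (angle between orange_carton's own z axis and vertical above 0.2 rad or distance of orange_carton from where it was at the start of the episode above 0.012 m).
It fails at once if another thing on the desk is moved 15 mm or tipped (distance of any of glass_bottle, stamp, glue_stick, pen_cup, tissue_pack from where it was at the start of the episode above 0.015 m or angle between any of glass_bottle, stamp, glue_stick, pen_cup, tissue_pack's own z axis and vertical above 0.3 rad).
It also fails if it takes over 42 s, if anything falls off the work surface, if the arm or the gripper's body presses on something with over 40 N, if the wrist force passes 120 N, or if a joint passes its speed limit or range.

## Working session

There is one attempt and no reset: what is moved stays moved. The work goes in short steps, Python scripts to look and compute and a tool call to move; the robot and the scene stay as the last step left them, time stands still between calls to the robot, and variables do not carry over. Pictures are saved under pics/ and viewed, at most 10 in all, crops included, and the job is handed in when it is done.

Besides the shell and the picture viewer there is one more tool, called after "Call:" as name(argument=value, ...) on one line, values as JSON. apply_moves: Moves the arm, as the interface text tells. Its arguments: {"type":"object","properties":{"commands":{"type":"array"}},"required":["commands"]}

```bash
mkdir -p pics
cat > h.py <<'E'
from bench import *
import numpy as np, cv2
def K(s):
    h,w=s['pixels'].shape[:2]; f=h/2/np.tan(np.radians(s['vertical_fov'])/2)
    return np.array([[f,0,s['cx']],[0,f,s['cy']],[0,0,1.]]), np.array([s['k1'],0,0,0.])
def at_z(s,px,z):
    k,d=K(s); u=cv2.undistortPoints(np.array([[px]],float),k,d)[0,0]
    R=cv2.Rodrigues(np.array(s['rvec'],float))[0]; c=-R.T@np.array(s['tvec'],float)
    r=R.T@np.array([u[0],u[1],1]); return c+r*(z-c[2])/r[2]
def proj(s,P):
    k,d=K(s); return cv2.projectPoints(np.array(P,float).reshape(-1,3),np.array(s['rvec'],float),np.array(s['tvec'],float),k,d)[0][:,0]
E
python3 - <<'E'
from h import *
np.set_printoptions(precision=3,suppress=True)
Z=dict(green_carton=.003,green_carton_foot_left=.003,green_carton_foot_right=.003,green_carton_top_left=.143,green_carton_top_right=.143,orange_carton=.003,desk_mat=0,doc_camera=0,shutter_top=.052,glass_bottle=0,stamp=0,glue_stick=.003,pen_cup=0,tissue_pack=0)
ims=[]
for c in('scene','top'):
    s=snapshot(c); cv2.imwrite(f'pics/{c}0.png',s['pixels'][...,::-1])
    print(c)
    for n,z in Z.items():
        for r in place_of(c,n)[:3]:
            print(n,round(r['score'],2),np.round(r['pixel'],1),at_z(s,r['pixel'],z))
print(get_obs())
E
```

```text
scene
green_carton 0.95 [257.5 206.2] [0.55  0.047 0.003]
green_carton 0.87 [277.  143.3] [ 0.324 -0.115  0.003]
green_carton 0.57 [296.  168.3] [0.355 0.012 0.003]
green_carton_foot_left 0.86 [290.  175.6] [0.391 0.022 0.003]
green_carton_foot_left 0.75 [263.7 217.8] [0.563 0.091 0.003]
green_carton_foot_left 0.68 [309.1 238.9] [0.511 0.227 0.003]
green_carton_foot_right 0.93 [247.3 202.3] [0.564 0.016 0.003]
green_carton_foot_right 0.7 [288.2 148.1] [ 0.31  -0.073  0.003]
green_carton_foot_right 0.65 [291.9 157. ] [ 0.33  -0.034  0.003]
green_carton_top_left 0.93 [293.9 143. ] [0.386 0.018 0.143]
green_carton_top_left 0.8 [277.9 100.1] [ 0.287 -0.161  0.143]
green_carton_top_left 0.69 [312.4 212. ] [0.52  0.225 0.143]
green_carton_top_right 0.88 [340.3 195.1] [0.427 0.235 0.143]
green_carton_top_right 0.79 [245.5 173.4] [0.568 0.018 0.143]
green_carton_top_right 0.77 [291.8 117.6] [ 0.312 -0.068  0.143]
orange_carton 0.92 [243.6 178.9] [ 0.515 -0.064  0.003]
orange_carton 0.63 [270.  266.7] [0.652 0.22  0.003]
desk_mat 0.68 [232.6 204.3] [ 0.602 -0.009  0.   ]
doc_camera 0.78 [272.
[... 1507 characters left out ...]
0.57 [206.8 178.6] [0.602 0.226 0.052]
stamp 0.8 [167.8 189.4] [0.58  0.343 0.   ]
glue_stick 0.75 [295.1 130.6] [ 0.75  -0.01   0.003]
pen_cup 0.9 [386.7 173.6] [ 0.631 -0.267  0.   ]
tissue_pack 0.7 [174.6 153.1] [0.684 0.328 0.   ]
{'time': 1.5, 'joint_positions': array([-1.26 ,  0.087,  1.371,  0.   ,  1.684, -0.103]), 'qvel': array([ 0.   , -0.   , -0.004, -0.001,  0.   , -0.   ]), 'joint_torque': array([ -0.   , -34.004, -30.259,   0.072,   0.024,  -0.   ]), 'tool_pos': array([ 0.221, -0.504,  0.205]), 'ee_rot': array([ 3.142, -0.   ,  0.414]), 'wrist_force': array([0.366, 0.551, 0.199]), 'wrist_torque': array([ 0.011,  0.083, -0.031]), 'finger_force': 0.0, 'width': 0.0941700352568618}
```

View pics/scene0.png

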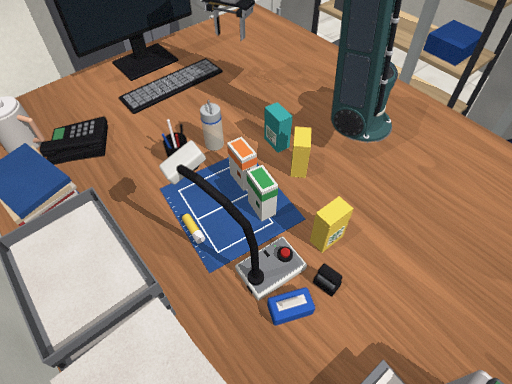

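View pics/top0.png

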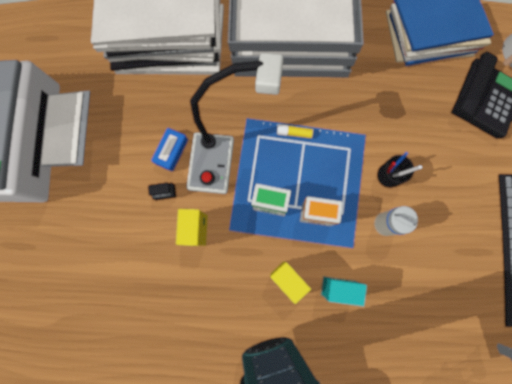

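The scene shows the green-banded carton at scene (262,190) / top (272,198). The orange one is at scene (243,160) / top (322,210). Look-alikes are yellow at scene (302,152) and (332,222), and turquoise at scene (278,127). I choose the green one standing on the mat, in the left half. The red button is at top (207,177).

Run:
```python
from h import *
from scipy.optimize import least_squares
np.set_printoptions(precision=4,suppress=True)
T={};
def rect(m):
    m=m.astype(np.uint8); n,l,st,c=cv2.connectedComponentsWithStats(m); i=1+st[1:,4].argmax()
    return (l==i)
for c in('top','scene'):
    s=snapshot(c); img=s['pixels']; hsv=cv2.cvtColor(img,cv2.COLOR_RGB2HSV)
    if c=='top': crop=img[105:255,180:400]; cv2.imwrite('pics/crop_top.png',cv2.resize(crop[...,::-1],None,fx=3.6,fy=3.6,interpolation=cv2.INTER_CUBIC))
    H,S,V=[hsv[...,i] for i in range(3)]
    blue=rect(cv2.morphologyEx(((H>100)&(H<125)&(S>120)).astype(np.uint8),cv2.MORPH_CLOSE,np.ones((7,7))))
    cn=max(cv2.findContours(blue.astype(np.uint8),0,1)[0],key=cv2.contourArea)
    hull=cv2.convexHull(cn)[:,0]
    W=np.array([at_z(s,p,.003)[:2] for p in hull])
    r=cv2.minAreaRect(W.astype(np.float32)*1000); print(c,'mat',r)
    for nm,(a,b) in dict(green=(55,80),orange=(5,17)).items():
        X=(H>=a)&(H<=b)&(S>150)&(V>110)
        X[:, :]&=cv2.dilate(blue.astype(np.uint8),np.ones((25,25)))>0 
        X=rect(X)
        P=np.array([at_z(s,p[::-1],.143)[:2] for p in np.argwhere(X)]).astype(np.float32)*1000
        print(c,nm,X.sum(),cv2.minAreaRect(P),P.mean(0))
    for n in('shutter_top',):
        X=rect(((H<6)|(H>174))&(S>170)&(V>100)&(np.hypot(*(np.indices(H.shape)-np.array([177,207] if c=='top' else [253,285])[:,None,None]))<20))
        q=np.argwhere(X).mean(0)[::-1]; print(c,n,X.sum(),q,at_z(s,q,.05))
    R=cv2.Rodrigues(np.array(s['rvec'],float))[0];print('cam',-R.T@s['tvec'])
```

```text
top mat ((605.9135131835938, -18.561752319335938), (335.0281066894531, 313.27105712890625), 82.44671630859375)
top green 266 ((542.969482421875, 57.45539093017578), (60.15666580200195, 25.39656639099121), 79.13414764404297) [543.0048  57.5029]
top orange 287 ((515.113525390625, -66.95858764648438), (63.34215545654297, 29.020538330078125), 82.3282470703125) [515.6429 -67.5355]
top shutter_top 80 [206.35   176.6875] [0.6077 0.2276 0.05  ]
cam [0.423  0.0616 1.0751]
scene mat ((607.1688232421875, -19.34344482421875), (342.23358154296875, 318.23553466796875), 82.49302673339844)
scene green 18 ((572.13916015625, 120.00660705566406), (5.445901393890381, 41.175025939941406), 81.51969909667969) [573.0241 120.2758]
scene orange 100 ((555.688720703125, -46.72671890258789), (97.8784408569336, 13.544461250305176), 85.36784362792969) [555.8639 -40.8641]
scene shutter_top 72 [285.1528 252.1111] [0.6105 0.2309 0.05  ]
cam [0.9433 0.5158 0.8634]
```

View pics/crop_top.png

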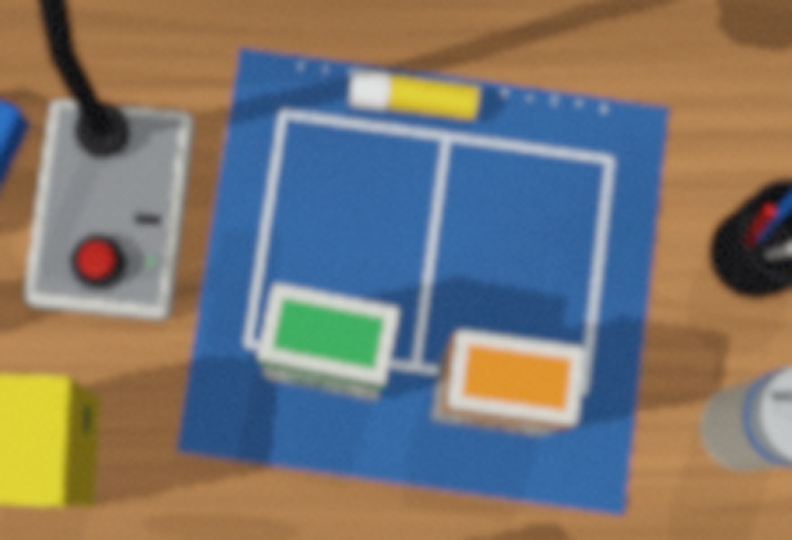

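The crop confirms my choice: the green top is centred at crop (335,335), at the left half of the frame near its near line. The orange carton is at (515,375). The foot edge starts about 23 mm inside the near line, and the carton is turned about -0.18 rad.

Call:
apply_moves(commands=[[0, 0, -0.12, 0.019, 0.045, 0.006, 0], [0, 0, -0.24, 0.038, 0.09, 0.012, 0], [0, 0, -0.36, 0.057, 0.135, 0.018, 0], [0, 0, -0.48, 0.076, 0.18, 0.024, 0], [0, 0, -0.6, 0.095, 0.225, 0.03, 0]])

```text
time: 2.1
tool_pos: [0.3165, -0.2769, 0.2359]
ee_rot: [3.141, -0.001, -0.192]
wrist_force: [0.8, 0.2, 0.1]
width: 0.0572
finger_force: 0.0
```

Call:
apply_moves(commands=[[0, 0, 0, 0.018, 0.045, 0, 0], [0, 0, 0, 0.036, 0.09, 0, 0], [0, 0, 0, 0.054, 0.135, 0, 0], [0, 0, 0, 0.072, 0.18, 0, 0], [0, 0, 0, 0.09, 0.225, 0, 0]])

```text
time: 2.6
tool_pos: [0.4065, -0.0517, 0.2359]
ee_rot: [3.141, -0.001, -0.186]
wrist_force: [-0.1, -0.6, 0.4]
width: 0.0173
finger_force: 0.0
```

Call:
apply_moves(commands=[[0, 0, 0, 0.015, 0.04, 0, 0], [0, 0, 0, 0.03, 0.08, 0, 0], [0, 0, 0, 0.045, 0.124, 0, 0], [0, 0, 0, 0.055, 0.124, 0, 0], [0, 0, 0, 0.055, 0.124, 0, 0]])

```text
time: 3.1
tool_pos: [0.4616, 0.071, 0.2351]
ee_rot: [3.141, 0.001, -0.184]
wrist_force: [-0.9, -0.1, 0.6]
width: 0.0002
finger_force: 0.0
```

Call:
apply_moves(commands=[[0, 0, 0, 0, 0, -0.04, 0], [0, 0, 0, 0, 0, -0.08, 0], [0, 0, 0, 0.01, -0.001, -0.107, 0], [0, 0, 0, 0.015, -0.002, -0.107, 0], [0, 0, 0, 0.015, -0.002, -0.107, 0]])

```text
time: 3.6
tool_pos: [0.4765, 0.0669, 0.1291]
ee_rot: [3.141, 0.0, -0.189]
wrist_force: [-0.3, 0.5, -0.6]
width: 0.0005
finger_force: 0.0
```

Run:
```python
from h import *
s=snapshot('top');i=s['pixels'][105:265,180:400];t=snapshot('scene')['pixels'][110:270,180:400]
cv2.imwrite('pics/p1.png',cv2.resize(np.vstack([i,t])[...,::-1],None,fx=1.85,fy=1.85,interpolation=cv2.INTER_CUBIC))
print(get_obs()['tool_pos'])
```

```text
[0.47738816 0.0675347  0.1308971 ]
```

View pics/p1.png

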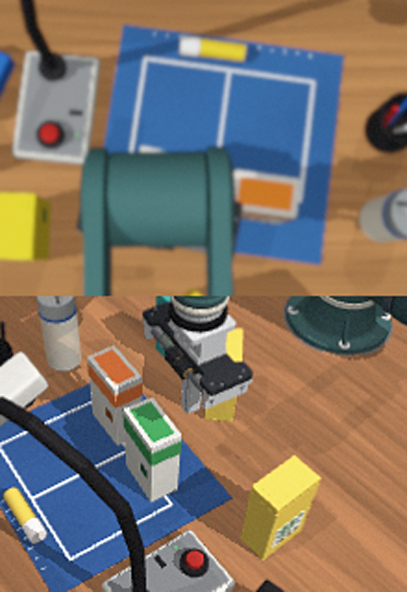

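The top picture shows the arm over the carton. In the lower view the shut fingers are just behind the green carton's label face, around (195,405), with the orange one clear beside it. I now push slowly along the carton's x axis.

Call:
apply_moves(commands=[[0, 0, 0, 0.006, -0.001, 0, 0], [0, 0, 0, 0.012, -0.002, 0, 0], [0, 0, 0, 0.018, -0.003, 0, 0], [0, 0, 0, 0.023, -0.004, 0, 0], [0, 0, 0, 0.028, -0.005, 0, 0]])

```text
time: 4.2
tool_pos: [0.5047, 0.0633, 0.1285]
ee_rot: [3.141, 0.0, -0.186]
wrist_force: [-0.2, -0.4, -0.4]
width: 0.0003
finger_force: 0.0
```

Call:
apply_moves(commands=[[0, 0, 0, 0.005, -0.001, 0, 0], [0, 0, 0, 0.01, -0.002, 0, 0], [0, 0, 0, 0.015, -0.003, 0, 0], [0, 0, 0, 0.02, -0.004, 0, 0], [0, 0, 0, 0.025, -0.005, 0, 0]])

```text
time: 4.7
tool_pos: [0.5296, 0.0583, 0.1285]
ee_rot: [3.142, -0.0, -0.186]
wrist_force: [0.4, -0.2, 1.2]
width: 0.0007
finger_force: 0.2
```

Run:
```python
from h import *
t=snapshot('scene')['pixels'][130:250,190:350]
cv2.imwrite('pics/p2.png',cv2.resize(t[...,::-1],None,fx=4,fy=4,interpolation=cv2.INTER_CUBIC))
print(get_obs()['wrist_force'])
```

```text
[ 1.06718716 -0.46276127 -0.33997182]
```

View pics/p2.png

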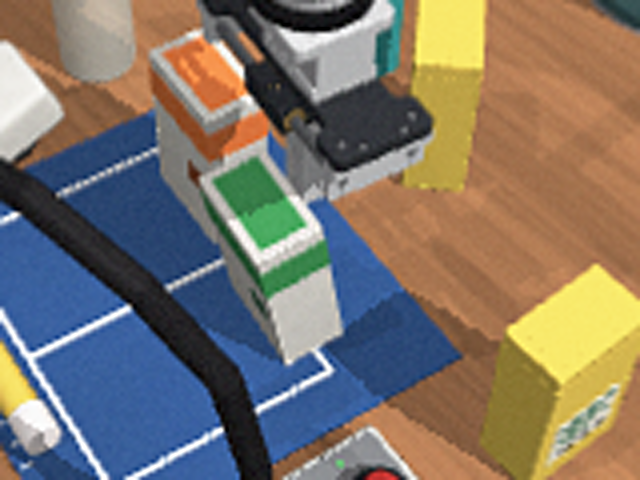

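The green carton, with its top at (265,205), is already leaning forward on its foot edge. I keep pushing.

Call:
apply_moves(commands=[[0, 0, 0, 0.005, -0.001, 0, 0], [0, 0, 0, 0.01, -0.002, 0, 0], [0, 0, 0, 0.015, -0.003, 0, 0], [0, 0, 0, 0.02, -0.004, 0, 0], [0, 0, 0, 0.025, -0.005, 0, 0]])

```text
time: 5.25
tool_pos: [0.5546, 0.0532, 0.1285]
ee_rot: [3.142, -0.0, -0.186]
wrist_force: [-0.9, 0.5, -0.2]
width: 0.0006
finger_force: 0.0
```

Call:
apply_moves(commands=[[0, 0, 0, 0.004, -0.001, 0, 0], [0, 0, 0, 0.008, -0.002, 0, 0], [0, 0, 0, 0.012, -0.002, 0, 0], [0, 0, 0, 0.012, -0.002, 0, 0], [0, 0, 0, 0.012, -0.002, 0, 0]])

```text
time: 5.75
tool_pos: [0.5661, 0.0514, 0.1284]
ee_rot: [3.141, 0.0, -0.186]
wrist_force: [0.6, 0.3, -0.2]
width: 0.0004
finger_force: 0.0
```

Run:
```python
from h import *
t=snapshot('scene')['pixels'][130:250,190:350]
cv2.imwrite('pics/p3.png',cv2.resize(t[...,::-1],None,fx=4,fy=4,interpolation=cv2.INTER_CUBIC))
```

```text
(no output)
```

View pics/p3.png

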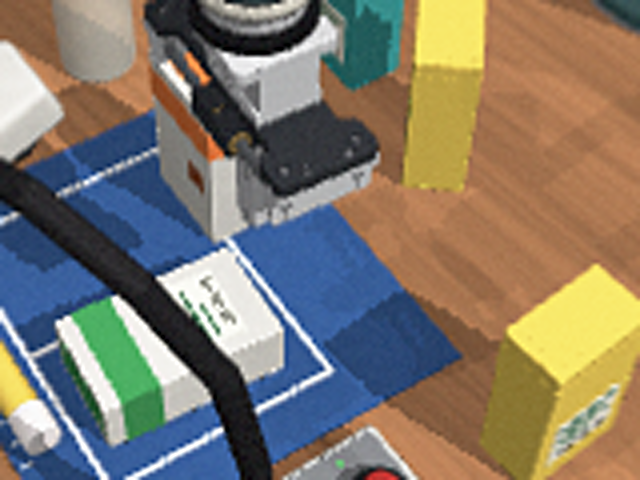

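The carton has fallen flat, label up, with its body spanning (60,320) to (285,360). I retreat up and back, then go toward the shutter and measure.

Call:
apply_moves(commands=[[0, 0, 0, -0.02, 0.005, 0.025, 0], [0, 0, 0, -0.04, 0.01, 0.055, 0], [0, 0, 0, -0.06, 0.05, 0.08, 0], [0, 0, 0, -0.06, 0.095, 0.08, 0], [0, 0, 0, -0.04, 0.14, 0.08, 0]])

```text
time: 6.3
tool_pos: [0.5252, 0.1927, 0.2117]
ee_rot: [-3.14, -0.004, -0.187]
wrist_force: [0.1, -1.0, 0.7]
width: 0.0004
finger_force: 0.0
```

Run:
```python
from h import *
np.set_printoptions(precision=4,suppress=True)
M=np.array([.6065,-.019]); a=-.132; Rm=np.array([[np.cos(a),-np.sin(a)],[np.sin(a),np.cos(a)]])
for c in('top','scene'):
    s=snapshot(c)
    m=masks_of(c,'green_carton')
    for r in m[:3]: print(c,round(r['score'],2),r['extent'])
    for n in('green_carton_foot_left','green_carton_foot_right','green_carton_top_left','green_carton_top_right'):
        for r in place_of(c,n)[:2]: print(n,round(r['score'],2),r['pixel'],Rm.T@(at_z(s,r['pixel'],.003)[:2]-M))
    if c=='top':
        im=s['pixels'].copy()
        for X in ([-.074,-.003],[-.074,.1315],[.114,-.003],[.114,.1315]):
            q=proj(s,[*(M+Rm@X),.003])[0]; print(q)
    cv2.imwrite(f'pics/q_{c}.png',s['pixels'][...,::-1])
a=cv2.imread('pics/q_top.png')[105:255,180:400];b=cv2.imread('pics/q_scene.png')[140:290,180:400]
cv2.imwrite('pics/q.png',cv2.resize(np.vstack([a,b]),None,fx=2,fy=2,interpolation=cv2.INTER_CUBIC))
print(get_obs()['tool_pos'],get_obs()['time'])
```

```text
top 0.81 [256.4, 135.7, 298.1, 197.1]
top 0.76 [272.4, 262.8, 308.0, 303.9]
top 0.6 [319.7, 279.2, 365.5, 305.6]
green_carton_foot_left 0.91 [258.8, 186.8] [-0.0314  0.1055]
green_carton_foot_left 0.9 [208.9, 214.6] [-0.1266  0.2292]
green_carton_foot_right 0.79 [205.8, 245.0] [-0.2092  0.2244]
green_carton_foot_right 0.78 [318.3, 293.4] [-0.2935 -0.093 ]
green_carton_top_left 0.93 [198.6, 209.4] [-0.1166  0.2596]
green_carton_top_left 0.86 [284.6, 261.3] [-0.2217  0.0077]
green_carton_top_right 0.71 [326.9, 299.5] [-0.3063 -0.118 ]
green_carton_top_right 0.69 [310.5, 289.7] [-0.2866 -0.0711]
[295.9174 207.6482]
[247.1197 200.7178]
[304.6858 141.3743]
[257.1267 134.8214]
scene 0.96 [265.2, 105.3, 294.3, 149.0]
scene 0.92 [203.0, 192.9, 263.6, 242.8]
scene 0.67 [287.5, 149.2, 298.6, 177.7]
green_carton_foot_left 0.98 [262.4, 220.6] [-0.0494  0.1091]
green_carton_foot_left 0.64 [288.0, 174.7] [-0.2155  0.0055]
green_carton_foot_right 0.65 [291.3, 158.4] [-0.267  -0.0472]
green_carton_foot_right 0.58 [285.5, 147.9] [-0.2793 -0.0982]
green_carton_top_left 0.63 [275.3, 104.1] [-0.385  -0.3149]
green_carton_top_left 0.61 [312.7, 210.8] [-0.195   0.1609]
green_carton_top_right 0.82 [204.1, 222.0] [0.0972 0.0216]
green_carton_top_right 0.73 [293.2, 113.9] [-0.4088 -0.23  ]
[0.5261 0.1906 0.2088] 6.9
```

View pics/q.png

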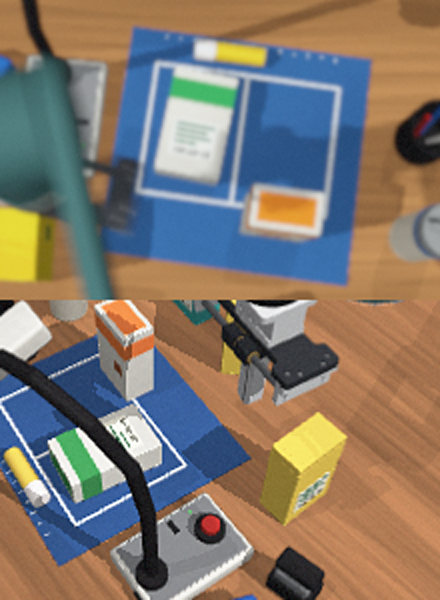

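The carton lies inside the left half: x about -0.049 to 0.097 in the mat frame, with clear margins. The orange carton is still standing. Now the shutter.

Call:
apply_moves(commands=[[0, 0, 0, 0.04, 0.018, 0, 0], [0, 0, 0, 0.08, 0.035, 0, 0], [0, 0, 0, 0.08, 0.035, -0.04, 0], [0, 0, 0, 0.08, 0.035, -0.08, 0], [0, 0, 0, 0.08, 0.035, -0.11, 0]])

```text
time: 7.4
tool_pos: [0.6056, 0.2257, 0.0954]
ee_rot: [3.14, 0.003, -0.187]
wrist_force: [0.0, 0.1, -0.7]
width: 0.0004
finger_force: 0.0
```

Run:
```python
from h import *
a=snapshot('scene')['pixels'][200:310,200:350]
cv2.imwrite('pics/r.png',cv2.resize(a[...,::-1],None,fx=4,fy=4,interpolation=cv2.INTER_CUBIC))
print(get_obs()['tool_pos'],get_obs()['time'])
```

```text
[0.60224047 0.22477704 0.08933315] 7.45
```

View pics/r.png

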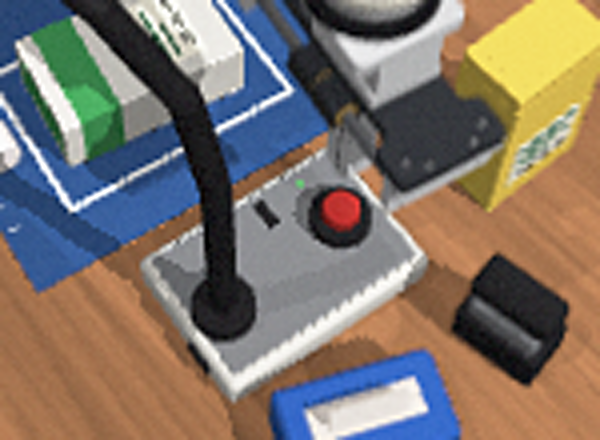

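Run:
```python
from h import *
o=get_obs(); s=snapshot('scene'); p=o['tool_pos']
for q in (p,[p[0],p[1],.052],[.607,.228,.052]):
    x=proj(s,[q])[0]; print(q,x,(x-[200,200])*4)
print(o['time'],o['wrist_force'])
```

```text
[0.60224047 0.22477704 0.08933315] [286.87854152 241.19970505] [347.51416607 164.79882019]
[np.float64(0.602240474681936), np.float64(0.2247770436045326), 0.052] [285.93012875 248.33944657] [343.72051502 193.35778627]
[0.607, 0.228, 0.052] [285.4314273  250.22274856] [341.72570921 200.89099423]
7.45 [-2.17546019 -0.59887589 -3.01139823]
```

Call:
apply_moves(commands=[[0, 0, 0, 0.002, 0.003, -0.015, 0], [0, 0, 0, 0.002, 0.003, -0.03, 0], [0, 0, 0, 0.002, 0.003, -0.04, 0], [0, 0, 0, 0.002, 0.003, -0.04, 0], [0, 0, 0, 0.002, 0.003, -0.04, 0]])

```text
time: 8.0
tool_pos: [0.6083, 0.2294, 0.0589]
ee_rot: [-3.141, -0.0, -0.186]
wrist_force: [-1.0, 1.2, 0.0]
width: 0.0004
finger_force: 0.0
```

Call:
apply_moves(commands=[[0, 0, 0, 0, 0, -0.004, 0], [0, 0, 0, 0, 0, -0.006, 0], [0, 0, 0, 0, 0, -0.008, 0], [0, 0, 0, 0, 0, -0.01, 0], [0, 0, 0, 0, 0, -0.01, 0]])

```text
time: 8.5
tool_pos: [0.6084, 0.2295, 0.0489]
ee_rot: [-3.141, -0.001, -0.186]
wrist_force: [-0.5, 1.0, 3.0]
width: 0.0003
finger_force: 1.3
```

Contact, with 3 N upward. I press on to the stop, then release.

Call:
apply_moves(commands=[[0, 0, 0, 0, 0, -0.001, 0], [0, 0, 0, 0, 0, -0.002, 0], [0, 0, 0, 0, 0, -0.003, 0], [0, 0, 0, 0, 0, -0.004, 0], [0, 0, 0, 0, 0, -0.004, 0]])

```text
time: 9.0
tool_pos: [0.6085, 0.2294, 0.0462]
ee_rot: [-3.141, -0.001, -0.186]
wrist_force: [-1.4, -1.1, 7.7]
width: 0.0002
finger_force: 4.0
```

7.7 N and a stop at z = 0.046 means the button is fully down. Now I release it and back off.

Call:
apply_moves(commands=[[0, 0, 0, 0, 0, -0.001, 0], [0, 0, 0, 0, 0, 0.01, 0], [0, 0, 0, 0, 0, 0.05, 0], [0, 0, 0, 0, 0, 0.09, 0], [0, 0, 0, 0, 0, 0.13, 0]])

```text
time: 9.5
tool_pos: [0.6074, 0.2292, 0.1747]
ee_rot: [3.14, 0.002, -0.186]
wrist_force: [0.3, 0.0, 0.0]
width: 0.0008
finger_force: 0.0
```

Call:
apply_moves(commands=[[0, 0, 0, -0.02, -0.01, 0.02, 0], [0, 0, 0, -0.05, -0.02, 0.03, 0], [0, 0, 0, -0.07, -0.03, 0.03, 0], [0, 0, 0, -0.07, -0.03, 0.03, 0], [0, 0, 0, -0.07, -0.03, 0.03, 0]])

```text
time: 10.0
tool_pos: [0.5381, 0.1993, 0.2041]
ee_rot: [3.142, 0.0, -0.186]
wrist_force: [0.2, -0.2, 0.5]
width: 0.0003
finger_force: 0.0
```

Run:
```python
from h import *
a=snapshot('scene')['pixels'][130:310,170:390]
cv2.imwrite('pics/z.png',cv2.resize(a[...,::-1],None,fx=3,fy=3,interpolation=cv2.INTER_CUBIC))
```

```text
(no output)
```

View pics/z.png

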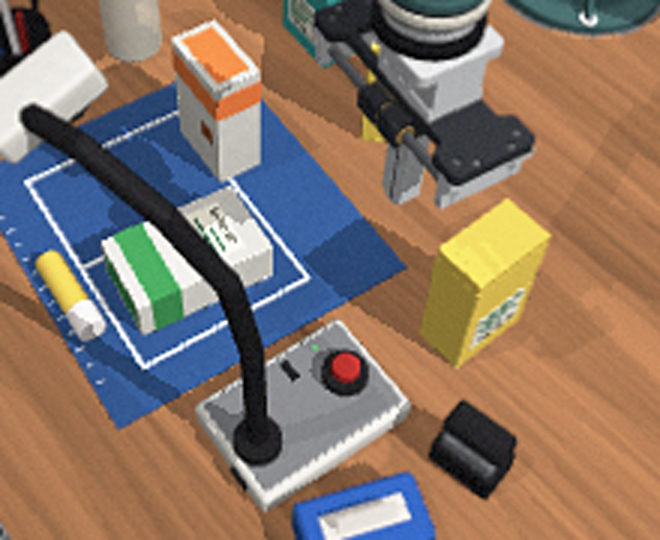

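The carton lies label up inside its half at (190,270), the orange carton stands at (218,100), the button at (347,370) is back up, and the arm is clear.

```bash
python3 -c "
from bench import *
print(close_job())"
```

```text
the job is handed in; nothing more can be done
None
```

The green carton lies flat, label up, inside its left half of the frame; the shutter was pressed fully down and sprang back; the orange carton still stands; and the job is handed in (no verdict was returned).

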